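# Take a small industrial computer apart into its service nests

### The arm

A 6-joint arm with a two-finger parallel gripper is mounted at the origin on the work surface; the furniture and walls round the work are solid. World frame = base frame: x ahead of the robot, y to its left, z up, the work surface at z = 0. Lengths are in m, angles in degrees, forces in N, time in s.
With the tool pointing down it reaches from about 0.3 to 0.75 m from the base axis. Payload 8.5 kg.
Tool frame: the origin (TCP) lies at the very end of the fingers, on their centre line; the grasp point (between the pads) lies 19 mm behind it (env.tcp_to_grasp is the distance from the TCP to the grasp point, in m); z points along the fingers, y is the line along which they close (so a half turn about z gives the same grasp; the last joint's range is limited). The gripper opens to 85 mm and grips with 20 to 120 N. Pads are 22 mm wide; open, the fingers measure 114 mm over their backs; the gripper's body (76 mm by 85 mm) begins 54 mm behind the grasp point. The pads swing forward as they close: fully open they stand 13 mm farther back than shut.
Start: joints at [-88.539, 21.807, 74.336, -0, 83.858, -12.336], TCP at [0.131, -0.534, 0.211] pointing down, gripper open.
Joint ranges: [-178.18, 178.18], [-50.72, 133.34], [12.68, 142.11], [-81.47, 261.47], [9.98, 163.14], [-165.26, 165.26]. Speed limits (degrees/s): [136.94, 136.94, 180, 180, 180, 180].

### API

Orientations are given as a 3x3 rotation matrix whose columns are the frame's x, y, z axes.
In Python, from rig import status, get_image, env gives the robot as it stands.
- The arm moves only by the shell command python3 -m handwheel 'ROWS' [FORCE]. ROWS is text: rows parted by semicolons, each of 7 numbers parted by spaces: the shift along the world's x, y, z in cm, then the turn, a rotation vector about the world's x, y, z in degrees, then the opening, from 0 (shut) to 1 (fully open). In form: dx dy dz wx wy wz gripper; .... A call has 1 to 8 rows; each row is the pose to reach, as a shift and turn from the pose commanded when the call began; what a row does not reach only later rows make up. A row lasts 1/12 s, in which the tool goes at most 41.7 mm and 7.16 degrees, less where a joint would pass 70% of its speed; a pose out of reach is approached as far as the arm can. A call with a gripper value outside its range is refused whole. The fingers move at their own pace and stop on an object; FORCE is the grip in N (left out, the last holds). Time passes only in rows, so rows that repeat a pose let the fingers close. It gives the time, the measured TCP pose, the force, the opening and the grip force at its end, in the units of the state.
- status.observe(): the state, without advancing time (a new reading comes with each control period).
- get_image(name): name is "side" or "top"; returns a dict with "color" (384x512x3 uint8, red, green, blue), "vertical_fov" (degrees; the focal length in pixels is half the picture's height over the tangent of half this angle, whatever the lens; pixels are square), "cx", "cy" (the principal point, pixels), "xyz" and "orientation" of the camera in the world. Camera axes: x right, y down, z forward; pixel columns grow to the right and rows downward; lengths in m; the calibration is good to about 2 mm. A picture is of the moment at which its call begins. There is no depth.
- env.close_job(): hands the job in; it is judged then, once.
The state is a dict: "time_s": time; "q": joint angles; "qvel": joint speeds; "joint_efforts": joint torques, N m; "position": TCP position; "tool_rot": TCP orientation; "ft_force": force on the tool from outside, world axes, zero at the start; "wrist_torque": the same for the moment, N m; "grip_width": finger opening in m; "gripper_force": force on a finger pad.
Only numpy, scipy, OpenCV 4.12 (cv2) and the standard library are available. Lean on these libraries where they do the work, as an engineer would, in place of code of your own. Each camera call takes 0.05 s, during which the arm holds its last target. There are 200 camera calls.

### The job

The small computer on the bench is due for cleaning and its screws are already out. Take the stack apart from the top down, one part at a time (fan, heat sink, processor board, then the carrier tray), and seat each part flat in the corner-locator nest made for its size before you take the next one. Set the parts down rather than dropping them, and leave the small screwdriver and the brush where they lie.

Things in the scene. Friction and masses are not known exactly. Their poses are not given: they have to be found in the camera images.
- fan: Top of the stack: square axial fan, black frame 50 x 50 mm, 15 mm high, grey hub and blades, 50 g. Origin: centre of its underside, z up. Lies loose on the heat sink between raised fin ends that stand 5 mm up close to its +x and -x sides: grip it across y (50 mm), lift straight up.
- heat_sink: Under the fan: finned aluminium heat sink 70 (x) x 54 (y) mm, 18 mm high, 23 at its x ends, 140 g. Origin: centre of its base plate's underside; a 36 x 32 mm copper pedestal reaches 6 mm below, standing loose on the processor board's chip, upright headers close to its x ends. Grip across y (54 mm) on the outer fins, lift straight up. The fan rests 18 mm above the origin.
- cpu_board: Third: green board 86 (x) x 60 (y) mm, aluminium rails 7 mm high on its long edges, two black headers 18 mm high at x = +-39 mm, 80 g. Origin: centre of underside of board and rails; a plug 44 x 6 mm reaches 10 mm below, 4 mm deep, loosely, in the carrier's socket. Grip across y (60 mm) by the rails, lift straight up. The heat sink's origin lies 13 mm above this origin.
- carrier: Bottom, standing on the bench: aluminium tray 110 (x) x 66 (y) mm, side walls 18 mm high along its long edges; in it a green board with metal ports at one end, white terminal strip at the other, a black socket, four brass pillars reaching 28 mm up on which the processor board rests, 220 g. Origin: centre of its flat underside. Grip across y (66 mm) by the side walls.
- nest_fan: Fixed grey plate 8 mm thick with black corner locators. Origin: centre of its underside; x along the pocket, z up. A seated part has its origin 22 mm straight above, its x along this x, either way round. Guides rise to 27 mm, then flare out 5 mm up to 34 mm; sides open for fingers, 14 mm free under the part. For the fan: smallest, square pocket, 54 x 54 mm between guides, plate 80 x 80.
- nest_sink: Fixed grey plate 8 mm thick with black corner locators. Origin: centre of its underside; x along the pocket, z up. A seated part has its origin 22 mm straight above, its x along this x, either way round. Guides rise to 27 mm, then flare out 5 mm up to 34 mm; sides open for fingers, 14 mm free under the part. For the heat sink: pocket 74 x 58 mm between guides, plate 100 x 84.
- nest_board: Fixed grey plate 8 mm thick with black corner locators. Origin: centre of its underside; x along the pocket, z up. A seated part has its origin 22 mm straight above, its x along this x, either way round. Guides rise to 27 mm, then flare out 5 mm up to 34 mm; sides open for fingers, 14 mm free under the part. For the processor board: pocket 90 x 64 mm between guides, plate 116 x 90.
- nest_carrier: Fixed grey plate 8 mm thick with black corner locators. Origin: centre of its underside; x along the pocket, z up. A seated part has its origin 22 mm straight above, its x along this x, either way round. Guides rise to 27 mm, then flare out 5 mm up to 34 mm; sides open for fingers, 14 mm free under the part. For the carrier: longest pocket, 114 x 70 mm between guides, plate 140 x 96.
- precision_driver: Bystander: small screwdriver with a green handle, 125 mm long, 13 mm thick, lying loose on the bench. Not to be moved.
- brush: Bystander: black flat brush, 151 x 22 x 9 mm, lying loose on the bench. Not to be moved.
Things that resemble listed ones, but are neither listed nor needed, are in the scene too. What is shaped like the fan but pink is not meant.

How it is judged:
By the outcome, as a careful person would: the job done as asked, in the order asked, and still so for the second after the job is handed in, with the robot touching nothing.
It also fails if it takes over 120 s, if anything falls off the work surface, if the arm or the gripper's body presses on something with over 40 N, if the wrist force passes 120 N, or if a joint passes its speed limit or range.

## Working session

There is one attempt and no reset: what is moved stays moved. The work goes in short steps, Python scripts to look and compute and a shell command to move; the robot and the scene stay as the last step left them, time stands still between calls to the robot, and variables do not carry over. Pictures are saved under pics/ and viewed, at most 14 in all, crops included, and the job is handed in when it is done.

```bash
mkdir -p pics; ls
python3 - <<'E'
from rig import status,get_image,env
import cv2
s=status.observe()
print(s['time_s'],s['position'],s['tool_rot'],s['grip_width'],env.tcp_to_grasp)
for n in('top','side'):
    d=get_image(n); print(n,d['vertical_fov'],d['cx'],d['cy'],d['xyz'],d['orientation'])
    cv2.imwrite(f'pics/{n}0.png',cv2.resize(d['color'][:,:,::-1],(800,600),interpolation=cv2.INTER_CUBIC))
E
```

```text
pics
0.0 [ 0.13115164 -0.53379145  0.2100916 ] [[ 9.71143803e-01  2.38494671e-01 -7.99558742e-05]
 [ 2.38494520e-01 -9.71142688e-01  1.49804078e-03]
 [ 2.79626179e-04 -1.47388206e-03 -9.99998875e-01]] 0.08532597515559713 0.0187
top 43.48178314907406 253.32312811268466 193.42155147279087 [ 0.32700134 -0.01438295  1.46477813] [[-0.0043203  -0.99281026  0.11962075]
 [-0.99998993  0.00414361 -0.0017258 ]
 [ 0.00121773 -0.119627   -0.99281816]]
side 44.20210566251876 256.52808241201063 185.02821448027674 [ 0.91562223 -1.10196539  0.57538296] [[ 0.93878726  0.15168013 -0.30930829]
 [ 0.34405177 -0.36715265  0.86419171]
 [ 0.01751735 -0.91771023 -0.39686405]]
```

View pics/top0.png

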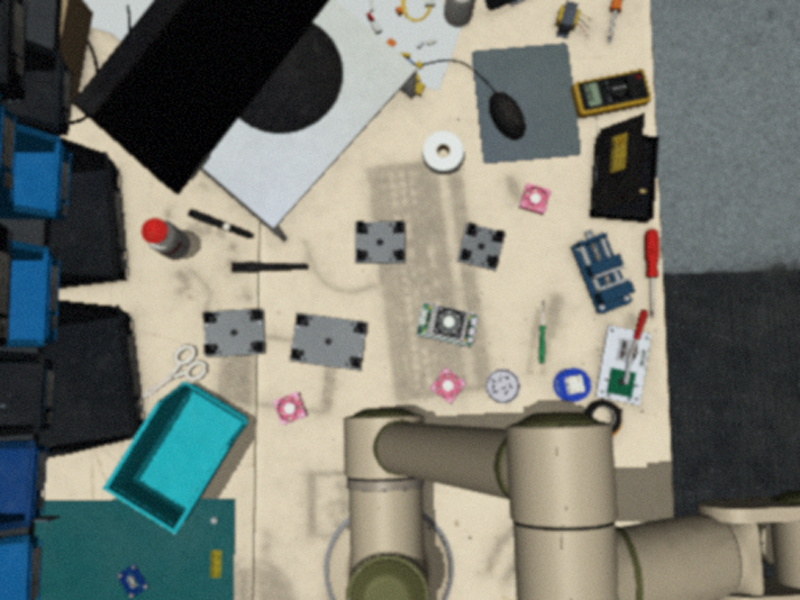

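View pics/side0.png

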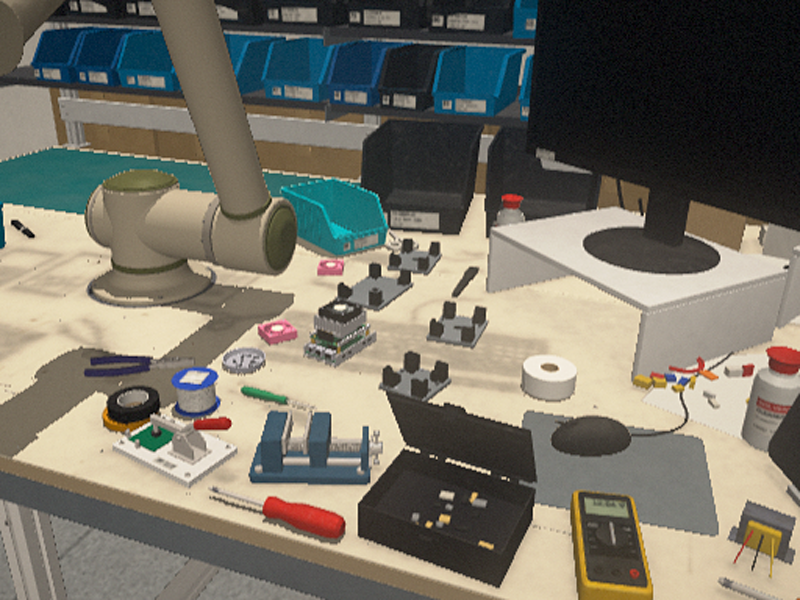

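Top view (800×600 px): stack at (448,322) with its black fan; lookalikes are the pink fans at (535,198), (448,385) and (290,408), all rejected by colour. By size, the nests are fan (482,246), sink (380,242), board (233,332) and carrier (328,341). The driver is at (542,335) and the brush at (270,267). Next is one close crop.

```bash
cat > h.py <<'E'
import numpy as np,cv2
from rig import status,get_image,env
def ray(d,u,v):
    f=d['color'].shape[0]/2/np.tan(np.radians(d['vertical_fov']/2))
    return np.array(d['orientation'])@np.array([(u-d['cx'])/f,(v-d['cy'])/f,1])
def w(d,u,v,z):
    r=ray(d,u,v);p=np.array(d['xyz']);return p+r*(z-p[2])/r[2]
def px(d,P):
    f=d['color'].shape[0]/2/np.tan(np.radians(d['vertical_fov']/2))
    c=np.array(d['orientation']).T@(np.array(P)-d['xyz']);return np.array([d['cx']+f*c[0]/c[2],d['cy']+f*c[1]/c[2]])
def crop(d,x0,y0,x1,y1,s,fn):
    cv2.imwrite(fn,cv2.resize(d['color'][y0:y1,x0:x1,::-1],None,fx=s,fy=s,interpolation=cv2.INTER_CUBIC))
E
python3 - <<'E'
from h import *
d=get_image('top'); c=d['color']
crop(d,125,130,325,250,4,'pics/c1.png')
np.save('top.npy',c)
hsv=cv2.cvtColor(c,cv2.COLOR_RGB2HSV)
# plate: not beige -> blueish/grey and darkish
m=((c[:,:,0].astype(int)-c[:,:,2]<18)&(c.max(2)<150)).astype(np.uint8)
n,l,st,ce=cv2.connectedComponentsWithStats(m)
for i in range(1,n):
    if st[i,4]>200 and 125<ce[i][0]<330 and 125<ce[i][1]<250:
        ys,xs=np.where(l==i)
        W=np.array([w(d,x,y,.008)[:2] for x,y in zip(xs,ys)],np.float32)*1000
        print(ce[i],st[i],cv2.minAreaRect(W),W.mean(0))
E
```

```text
[243.30434783 154.79318449] [227 141  33  28 851] ((623.4424438476562, 14.418025970458984), (98.7110366821289, 84.5194091796875), 89.7686538696289) [622.42535  13.39693]
[307.16589862 157.47772657] [293 143  30  30 651] ((613.6585083007812, -183.16680908203125), (79.1670913696289, 81.44192504882812), 76.05365753173828) [ 613.2225  -182.99588]
[168.64351852 170.41666667] [148 168  49   6 216] ((574.3184204101562, 232.01776123046875), (147.0836639404297, 15.522085189819336), 89.76455688476562) [574.6159  242.27663]
[285.9        208.02222222] [266 194  37  28 540] ((458.4709777832031, -115.61719512939453), (110.85963439941406, 68.14322662353516), 75.68404388427734) [ 457.48538 -115.64146]
[149.7003643  212.72040073] [ 130  197   40   31 1098] ((444.9715881347656, 298.06146240234375), (90.21329498291016, 116.22372436523438), 3.365058183670044) [444.94897 297.52997]
[210.07530775 218.24330196] [ 186  200   49   37 1381] ((427.29534912109375, 114.94686889648438), (138.49374389648438, 94.74441528320312), 81.96685791015625) [427.4165  114.39025]
```

View pics/c1.png

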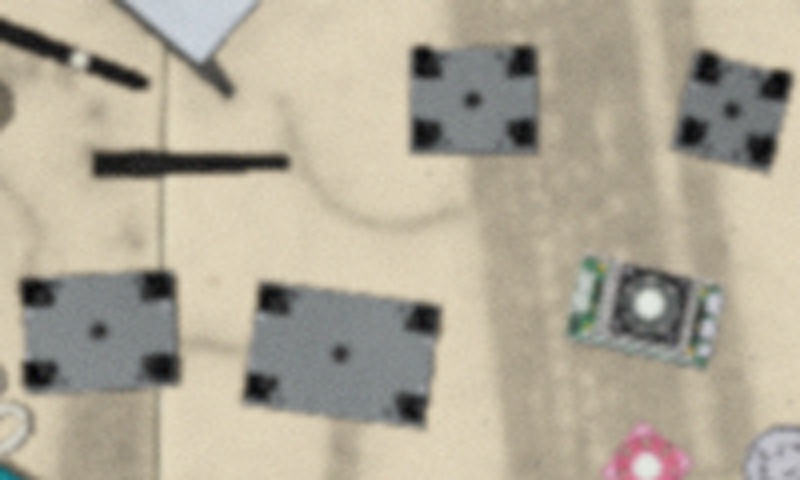

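The crop shows the black fan on the fins (hub 650,304) and the nest centre dots at fan (732,110), sink (473,100), board (98,331) and carrier (340,353). I'll cross-check with the side camera.

Run:
```python
from h import *
from scipy.optimize import minimize
d=get_image('top'); c=d['color']
for n,x,y,z in[('sink',473,100,.008),('fan',732,110,.008),('board',98,331,.008),('carrier',340,353,.008),('stackfan',650,304,.074)]:
    print(n,w(d,125+(x+.5)/4-.5,130+(y+.5)/4-.5,z)*1000)
# soft plate fit: darkness image, rectangle inside vs outside contrast
g=cv2.GaussianBlur(c,(0,0),.7).astype(np.float32); 
g=np.clip((g[:,:,0]-95)/90,0,1) # ~1 bench,0 plate
def fit(x,y,a,L,B,z):
    def cost(p,full=False):
        cs,sn=np.cos(p[2]),np.sin(p[2]);s=0
        U=np.linspace(-.9,.9,25)
        for (ex,ey,nx,ny,hl) in[(0,B/2,0,1,L/2),(0,-B/2,0,-1,L/2),(L/2,0,1,0,B/2),(-L/2,0,-1,0,B/2)]:
            for o,sg in((.0045,1),(-.0045,-1)):
                for t in U:
                    lx=ex+nx*o+(hl*t if ny else 0); ly=ey+ny*o+(hl*t if nx else 0)
                    q=px(d,[p[0]+cs*lx-sn*ly,p[1]+sn*lx+cs*ly,z])
                    s-=sg*cv2.getRectSubPix(g,(1,1),(float(q[0]),float(q[1])))[0,0]*hl
        return s
    r=minimize(cost,[x,y,a],method='Nelder-Mead',options=dict(initial_simplex=[[x,y,a],[x+.004,y,a],[x,y+.004,a],[x,y,a+.05]],xatol=2e-4,fatol=1e-4))
    return r.x[0]*1000,r.x[1]*1000,np.degrees(r.x[2]),r.fun
R=np.radians
print('sink',fit(.623,.014,R(90),.1,.084,.008))
print('fan',fit(.6135,-.183,R(76),.08,.08,.008))
print('board',fit(.445,.298,R(93),.116,.09,.008))
print('carrier',fit(.427,.115,R(82),.14,.096,.008))
print('stack',fit(.458,-.115,R(76),.11,.066,.018))
s=get_image('side')
crop(s,190,145,330,265,5,'pics/s1.png')
```

```text
sink [622.9098197   14.71746934   8.        ]
fan [ 614.27727433 -184.42765682    8.        ]
board [445.95264894 299.29867612   8.        ]
carrier [428.47856488 115.75352362   8.        ]
stackfan [ 458.50515821 -114.70048745   74.        ]
sink (np.float64(622.3707060457662), np.float64(13.534705635491433), np.float64(89.80139067242055), np.float64(-3.296261787414551))
fan (np.float64(613.5061492241435), np.float64(-183.8174796743759), np.float64(75.68196389698235), np.float64(-3.156691789627075))
board (np.float64(445.36031110916525), np.float64(297.493474460271), np.float64(93.28202653134669), np.float64(-3.5669853687286377))
carrier (np.float64(427.7410022827517), np.float64(114.48229086504267), np.float64(81.9089588178266), np.float64(-4.126214504241943))
stack (np.float64(457.26546911532415), np.float64(-115.36477252703439), np.float64(77.11566573630802), np.float64(-1.594873309135437))
```

View pics/s1.png

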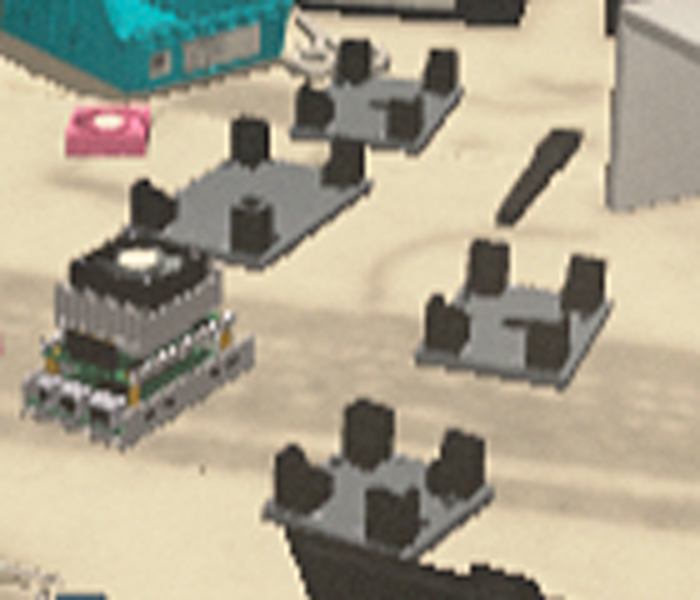

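Side view: the black fan tops the stack (hub at 137,258), and the four nests have upright corner posts. Now I'll compare both cameras.

Run:
```python
from h import *
d=get_image('side')
N=lambda x,y:(190+(x+.5)/5-.5,145+(y+.5)/5-.5)
print('hub',w(d,*N(137,258),.074)*1000)
def rect(x,y,a,L,B):
    a=np.radians(a);c,s=np.cos(a),np.sin(a)
    return [(x+c*i*L/2-s*j*B/2,y+s*i*L/2+c*j*B/2) for i,j in((1,1),(1,-1),(-1,-1),(-1,1))]
im=cv2.resize(d['color'][145:265,190:330,::-1],None,fx=5,fy=5,interpolation=cv2.INTER_CUBIC)
def draw(im,d,x0,y0,s,P,z):
    q=np.array([(px(d,[*p,z])-[x0,y0]+.5)*s-.5 for p in P]);cv2.polylines(im,[np.round(q).astype(int)],True,(0,0,255),1)
t=get_image('top');it=cv2.resize(t['color'][130:250,125:325,::-1],None,fx=4,fy=4,interpolation=cv2.INTER_CUBIC)
for (x,y,a,L,B,z) in[(.6225,.014,89.8,.1,.084,.008),(.6137,-.184,75.7,.08,.08,.008),(.4455,.298,93.3,.116,.09,.008),(.4278,.1148,81.9,.14,.096,.008),(.458,-.1152,76.5,.11,.066,.018),(.458,-.1152,76.5,.05,.05,.074)]:
    P=rect(x,y,a,L,B);draw(im,d,190,145,5,P,z);draw(it,t,125,130,4,P,z)
cv2.imwrite('pics/s2.png',im);cv2.imwrite('pics/t2.png',it)
```

```text
hub [ 456.97953307 -115.04236588   74.        ]
```

View pics/s2.png

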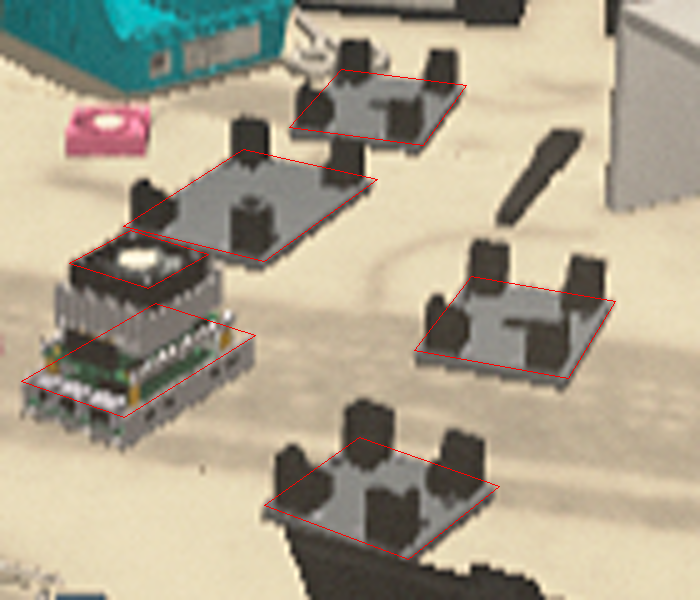

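View pics/t2.png

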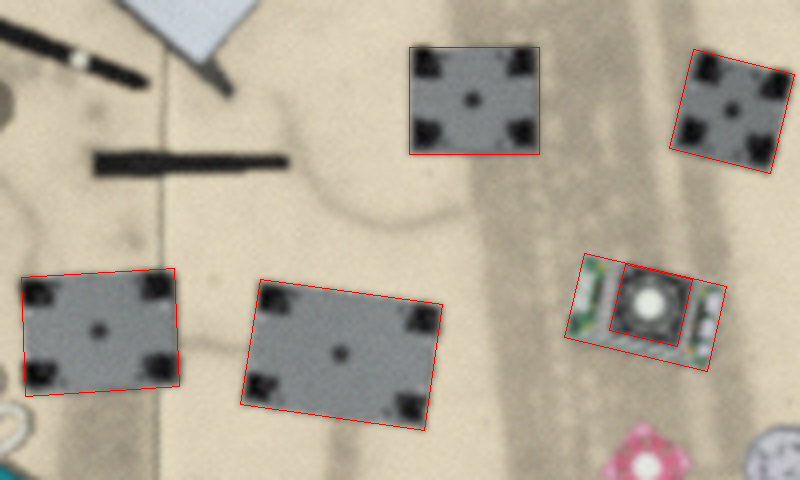

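The overlays fit both cameras to within about 1.5 mm. The stack is at (457.5, −115, 76.5°), with the fan top at z ≈ 74 mm. I'm moving over the stack.

```bash
python3 -m handwheel '2 2.5 0 0 0 4 1; 4 5 0 0 0 8 1; 6 7.5 0 0 0 12 1; 8 10 0 0 0 16 1; 10 12.5 0 0 0 20 1; 12 15 0 0 0 24 1; 14 18 0 0 0 28 1; 16 20.5 0 0 0 32 1' 30
python3 -m handwheel '2 2.5 0 0 0 4 1; 4 5 0 0 0 8 1; 6 7.5 0 0 0 12 1; 8 10.5 0 0 0 16 1; 10.5 13.5 0 0 0 20 1; 13 16.5 0 0 0 24 1; 15.5 19.5 0 0 0 28 1; 16.6 21.4 0 0 0 30.7 1'
```

```text
time_s: 1.02
position: [0.2918, -0.3273, 0.2108]
tool_rot: [[0.695, 0.719, 0.0], [0.719, -0.695, 0.0], [0.0, -0.0, -1.0]]
ft_force: [0.7, -1.0, 0.6]
grip_width: 0.0856
gripper_force: 0.0
time_s: 1.68
position: [0.459, -0.1124, 0.2108]
tool_rot: [[0.228, 0.974, 0.001], [0.974, -0.228, 0.0], [0.001, 0.001, -1.0]]
ft_force: [0.1, -0.3, 0.6]
grip_width: 0.0855
gripper_force: 0.0
```

```bash
cat >> h.py <<'E'
def go(x,y,a,z=None):
    "shift to TCP x,y (mm), tool-y angle a (deg)"
    s=status.observe();p=np.array(s['position'])*1000;R=np.array(s['tool_rot']);t=np.degrees(np.arctan2(R[1,1],R[0,1]))
    print('t',round(s['time_s'],2),'pos',p.round(1),'yaw',t.round(2),'tilt',np.degrees(R[:2,2]).round(2),'grip',round(s['grip_width']*1000,1),round(float(s['gripper_force']),1),'F',np.round(s['ft_force'],1))
    print('need cm',np.round([(x-p[0])/10,(y-p[1])/10,0 if z is None else (z-p[2])/10],2),'turn',round(a-t,2))
E
python3 -c "
from h import *
go(457.5,-115.2,-13.5,60)"
```

```text
t 1.68 pos [ 459.  -112.4  210.8] yaw -13.19 tilt [0.04 0.02] grip 85.5 0.0 F [ 0.1 -0.3  0.6]
need cm [ -0.15  -0.28 -15.08] turn -0.31
```

```bash
python3 -m handwheel '0 0 0 0 0 0 1; -0.1 -0.2 -2 0 0 -0.3 1; -0.1 -0.3 -4 0 0 -0.3 1; -0.1 -0.3 -6 0 0 -0.3 1; -0.1 -0.3 -8 0 0 -0.3 1; -0.1 -0.3 -10 0 0 -0.3 1; -0.1 -0.3 -11 0 0 -0.3 1; -0.1 -0.3 -11 0 0 -0.3 1' >/dev/null
python3 - <<'E'
from h import *
go(457.5,-115.2,-13.5,60)
d=get_image('side');a=cv2.resize(d['color'][130:260,170:270,::-1],None,fx=4.5,fy=4.5,interpolation=cv2.INTER_CUBIC)
cv2.imwrite('pics/s3.png',a)
E
```

```text
t 2.35 pos [ 454.9 -118.2   98.9] yaw -13.87 tilt [-0.21  0.11] grip 85.3 0.0 F [0.8 0.8 1.1]
need cm [ 0.26  0.3  -3.89] turn 0.37
```

View pics/s3.png

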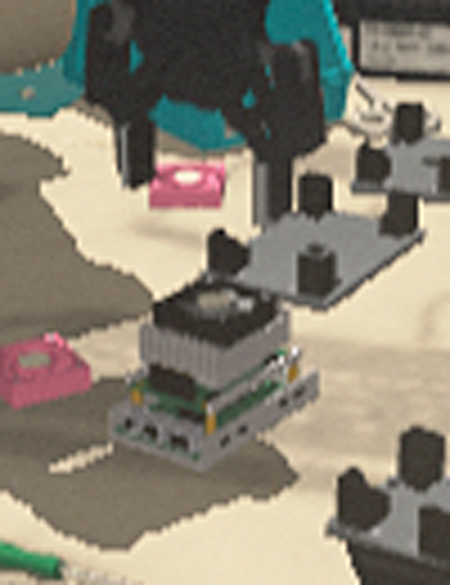

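The side view shows the gripper centred above the fan, fingertips at (138,187) and (270,228), with clear space around them. I'll settle, correct, then go lower.

```bash
python3 - <<'E'
from h import *
d=get_image('side')
for s,q in((-1,(138,187)),(1,(270,228))):
    for z in(.1,.11,.12): print(s,z,(px(d,[.4549+s*.049*.972,-.1182-s*.049*.233,z])-[170,130])*4.5,q)
E
python3 -m handwheel '0.2 0.3 -0.5 0 0 0.3 1; 0.2 0.3 -1 0 0 0.3 1; 0.2 0.3 -1.5 0 0 0.3 1; 0.2 0.3 -1.5 0 0 0.3 1; 0.2 0.3 -1.5 0 0 0.3 1; 0.2 0.3 -1.5 0 0 0.3 1'>/dev/null;  python3 -c "
from h import *
go(457.5,-115.2,-13.5,60)"
```

```text
-1 0.1 [136.78341154 236.64099804] (138, 187)
-1 0.11 [136.2594832  220.35975925] (138, 187)
-1 0.12 [135.73208359 203.97064917] (138, 187)
1 0.1 [276.07659302 278.17039232] (270, 228)
1 0.11 [276.00985261 261.33729363] (270, 228)
1 0.12 [275.94265108 244.3878912 ] (270, 228)
t 2.95 pos [ 458.2 -115.2   85.9] yaw -13.51 tilt [ 0.01 -0.01] grip 85.3 0.0 F [ 0.3 -0.9 -0.3]
need cm [-0.07 -0.   -2.59] turn 0.01
```

```bash
python3 -m handwheel '-0.05 0 -0.5 0 0 0 0.72; -0.05 0 -1 0 0 0 0.72; -0.05 0 -1.5 0 0 0 0.72; -0.05 0 -1.6 0 0 0 0.72; -0.05 0 -1.6 0 0 0 0.72; -0.05 0 -1.6 0 0 0 0.72'>/dev/null;  python3 - <<'E'
from h import *
go(457.5,-115.2,-13.5,60)
d=get_image('side');a=cv2.resize(d['color'][140:230,180:260,::-1],None,fx=6,fy=6,interpolation=cv2.INTER_CUBIC)
cv2.imwrite('pics/s4.png',a)
for s in(-1,1):
    for z in(.06,.07,.08): print(s,z,(px(d,[.4575+s*.034*.972,-.1152-s*.034*.233,z])-[180,140])*6)
E
```

```text
t 3.45 pos [ 457.7 -115.1   69.7] yaw -13.5 tilt [-0.01  0.  ] grip 61.6 0.0 F [ 0.9 -0.1 -0. ]
need cm [-0.02 -0.01 -0.97] turn 0.0
-1 0.06 [160.77731505 347.78157815]
-1 0.07 [160.21031158 326.55681659]
-1 0.08 [159.63958294 305.19260991]
1 0.06 [288.00935572 388.04901886]
1 0.07 [287.85457731 366.34484392]
1 0.08 [287.69875245 344.49392789]
```

View pics/s4.png

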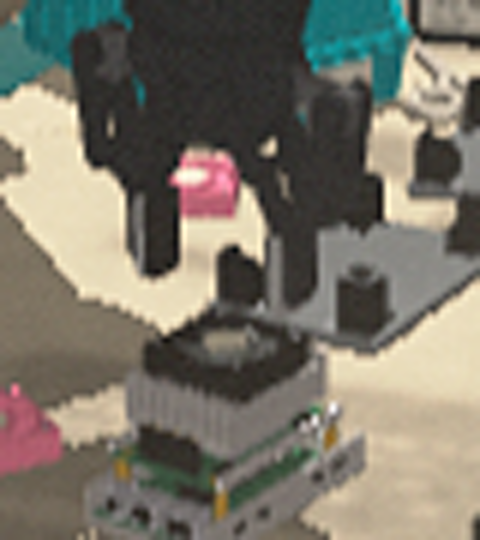

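Side view: tips at (157,272) and (293,305), which looks about 20 mm higher than expected, or else shifted away in depth. The top view will settle which.

Run:
```python
from h import *
d=get_image('top');a=crop(d,245,160,325,240,7,'pics/t3.png')
def q(p):return ((px(d,p)-[245,160])*7).round()
c=np.array([.4575,-.1152]);u=np.array([.972,-.233])
for s in(-1,1):
  print(s,[q([*(c+s*.05*u),z]) for z in(.08,.1,.15)])
print(q([*c,.074]),q([*c,.2]))
```

```text
-1 [array([270., 438.]), array([273., 435.]), array([282., 428.])]
1 [array([324., 203.]), array([328., 197.]), array([338., 181.])]
[296. 322.] [320. 290.]
```

View pics/t3.png

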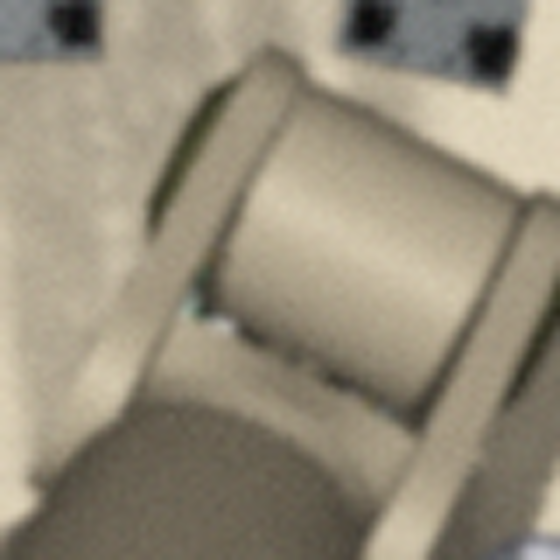

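The arm hides the tips from above, but the wrist sits where it should, so horizontal is right. I'll find the height by feel: at TCP 60 mm the tips can't reach the fins, and the closing width will tell whether they meet the fan.

```bash
python3 -m handwheel '0 0 -0.4 0 0 0 0.72; 0 0 -0.8 0 0 0 0.72; 0 0 -0.9 0 0 0 0.72; 0 0 -0.9 0 0 0 0.5; 0 0 -0.9 0 0 0 0.4; 0 0 -0.9 0 0 0 0.4; 0 0 -0.9 0 0 0 0.4;0 0 -0.9 0 0 0 0.4' 25;  python3 -c "
from h import *
go(457.5,-115.2,-13.5,60)"
```

```text
time_s: 4.22
position: [0.4577, -0.1151, 0.0608]
tool_rot: [[0.233, 0.972, 0.0], [0.972, -0.233, -0.0], [-0.0, 0.0, -1.0]]
ft_force: [0.4, -0.5, -0.2]
grip_width: 0.0341
gripper_force: 0.0
t 4.22 pos [ 457.7 -115.1   60.8] yaw -13.5 tilt [ 0.01 -0.01] grip 34.1 0.0 F [ 0.4 -0.5 -0.2]
need cm [-0.02 -0.01 -0.08] turn 0.0
```

The fingers closed to 34 mm above the fan, so the tips sit well above the TCP when open. I'll reopen and go lower stepwise.

```bash
python3 -m handwheel '0 0 0 0 0 0 0.75; 0 0 0 0 0 0 0.75; 0 0 0 0 0 0 0.75; 0 0 0 0 0 0 0.75; 0 0 -0.5 0 0 0 0.75; 0 0 -1 0 0 0 0.75; 0 0 -1.5 0 0 0 0.75; 0 0 -1.5 0 0 0 0.75';  python3 - <<'E'
from h import *
go(457.5,-115.2,-13.5,60)
d=get_image('side');a=cv2.resize(d['color'][150:230,190:250,::-1],None,fx=7,fy=7,interpolation=cv2.INTER_CUBIC)
cv2.imwrite('pics/s5.png',a)
E
```

```text
time_s: 4.88
position: [0.4571, -0.1148, 0.0445]
tool_rot: [[0.234, 0.972, -0.002], [0.972, -0.234, 0.001], [0.001, -0.002, -1.0]]
ft_force: [-0.5, 0.2, 0.4]
grip_width: 0.064
gripper_force: 0.0
t 4.88 pos [ 457.1 -114.8   44.5] yaw -13.51 tilt [-0.11  0.06] grip 64.0 0.0 F [-0.5  0.2  0.4]
need cm [ 0.04 -0.04  1.55] turn 0.01
```

View pics/s5.png

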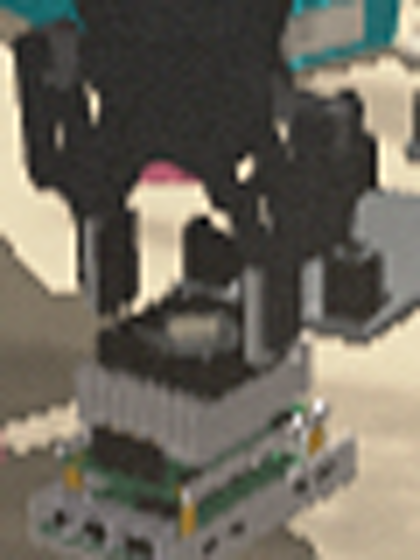

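The tips are now just beside the fan (right at 262,362; left at 113,312), about 7 mm below its top. Going 2 mm lower, then gripping.

```bash
python3 -m handwheel '0 0 -0.2 0 0 0 0.75; 0 0 -0.2 0 0 0 0.6; 0 0 -0.2 0 0 0 0.5; 0 0 -0.2 0 0 0 0.4; 0 0 -0.2 0 0 0 0.4; 0 0 -0.2 0 0 0 0.4; 0 0 -0.2 0 0 0 0.4' 30;  python3 -c "
from h import *
go(457.5,-115.2,-13.5,60)"
```

```text
time_s: 5.52
position: [0.4577, -0.1151, 0.0438]
tool_rot: [[0.233, 0.972, 0.0], [0.972, -0.233, -0.0], [-0.0, 0.0, -1.0]]
ft_force: [-0.9, -0.2, 2.0]
grip_width: 0.0492
gripper_force: 31.3
t 5.52 pos [ 457.7 -115.1   43.8] yaw -13.5 tilt [ 0.01 -0.01] grip 49.2 31.3 F [-0.9 -0.2  2. ]
need cm [-0.02 -0.01  1.62] turn 0.0
```

```bash
python3 -m handwheel '0 0 0.2 0 0 0 0.4; 0 0 0.6 0 0 0 0.4; 0 0 1.2 0 0 0 0.4; 0 0 2 0 0 0 0.4; 0 0 3 0 0 0 0.4; 0 0 4 0 0 0 0.4; 0 0 5 0 0 0 0.4; 0 0 5 0 0 0 0.4'|tail -3
python3 -m handwheel '1.5 -0.7 0 0 0 0 0.4; 3.5 -1.6 0 0 0 -0.4 0.4; 6 -2.7 0 0 0 -0.8 0.4; 8.5 -3.8 0 0 0 -0.8 0.4; 11 -4.9 0 0 0 -0.8 0.4; 13 -5.8 0 0 0 -0.8 0.4; 14.5 -6.4 0 0 0 -0.8 0.4; 15.5 -6.9 0 0 0 -0.8 0.4'|tail -3
python3 -m handwheel '0 0 0 0 0 0 0.4; 0 0 0 0 0 0 0.4; 0 0 0 0 0 0 0.4'|tail -3
python3 - <<'E'
from h import *
go(613.2,-183.9,-14.3,44-37+2)
d=get_image('side');a=cv2.resize(d['color'][140:270,180:300,::-1],None,fx=4.5,fy=4.5,interpolation=cv2.INTER_CUBIC)
cv2.imwrite('pics/s6.png',a)
E
```

```text
ft_force: [1.0, 0.6, -0.8]
grip_width: 0.0491
gripper_force: 31.1
ft_force: [-0.0, -0.3, -0.8]
grip_width: 0.0487
gripper_force: 31.2
ft_force: [-0.7, -0.4, -0.3]
grip_width: 0.049
gripper_force: 31.2
t 7.1 pos [ 611.9 -183.6   93.5] yaw -14.3 tilt [-0.05  0.03] grip 49.0 31.2 F [-0.7 -0.4 -0.3]
need cm [ 0.13 -0.03 -8.45] turn -0.0
```

View pics/s6.png

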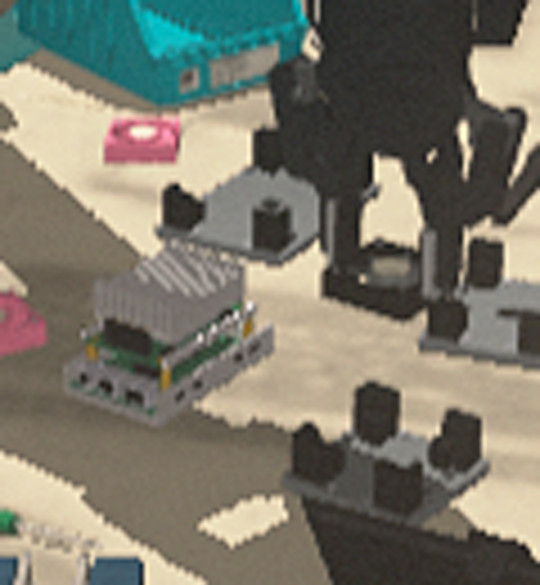

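The fan is held level over its nest. Lowering: it should seat at TCP ≈ 7 mm.

```bash
python3 -m handwheel '0.1 0 -0.7 0 0 0 0.4; 0.1 0 -2 0 0 0 0.4; 0.1 0 -3.3 0 0 0 0.4; 0.1 0 -4.5 0 0 0 0.4; 0.1 0 -5.5 0 0 0 0.4; 0.1 0 -6.3 0 0 0 0.4; 0.1 0 -6.6 0 0 0 0.4; 0.1 0 -6.6 0 0 0 0.4'|tail -3
python3 -m handwheel '0 0 -0.3 0 0 0 0.4; 0 0 -0.6 0 0 0 0.4; 0 0 -0.9 0 0 0 0.4; 0 0 -1.2 0 0 0 0.4; 0 0 -1.5 0 0 0 0.4; 0 0 -1.7 0 0 0 0.4; 0 0 -1.7 0 0 0 0.4'|tail -3
python3 -c "
from h import *
go(613.2,-183.9,-14.3,6.8)"
```

```text
ft_force: [0.6, -0.3, -0.7]
grip_width: 0.0491
gripper_force: 31.2
ft_force: [0.2, -0.5, -1.1]
grip_width: 0.0488
gripper_force: 31.2
t 8.4 pos [ 613.4 -184.    10.2] yaw -14.3 tilt [-0.04  0.02] grip 48.8 31.2 F [ 0.2 -0.5 -1.1]
need cm [-0.02  0.01 -0.34] turn 0.0
```

```bash
python3 -m handwheel '0 0 -0.1 0 0 0 0.4; 0 0 -0.2 0 0 0 0.4; 0 0 -0.3 0 0 0 0.4; 0 0 -0.35 0 0 0 0.4; 0 0 -0.35 0 0 0 0.4'|tail -3
python3 -c "
from h import *
go(613.2,-183.9,-14.3,6.8)"
```

```text
ft_force: [-0.1, -0.6, 0.4]
grip_width: 0.049
gripper_force: 31.2
t 8.82 pos [ 613.6 -184.1    7.1] yaw -14.3 tilt [-0.01  0.  ] grip 49.0 31.2 F [-0.1 -0.6  0.4]
need cm [-0.04  0.02 -0.03] turn 0.0
```

```bash
python3 -m handwheel '0 0 -0.05 0 0 0 0.4; 0 0 -0.1 0 0 0 0.4; 0 0 -0.1 0 0 0 0.4;0 0 -0.1 0 0 0 0.4'
```

```text
time_s: 9.15
position: [0.6137, -0.1842, 0.0069]
tool_rot: [[0.247, 0.969, 0.0], [0.969, -0.247, -0.0], [-0.0, 0.001, -1.0]]
ft_force: [-1.5, 0.9, 4.8]
grip_width: 0.0488
gripper_force: 31.8
```

Firm contact at the predicted height. Releasing, rising and returning over the stack.

```bash
python3 -m handwheel '0 0 0.1 0 0 0 0.6; 0 0 0.1 0 0 0 0.7; 0 0 0.1 0 0 0 0.8; 0 0 0.1 0 0 0 0.8; 0 0 0.1 0 0 0 0.8; 0 0 1.5 0 0 0 0.85; 0 0 4 0 0 0 1; 0 0 7 0 0 0 1'|tail -3
python3 - <<'E'
from h import *
go(457.5,-115.2,-13.5,100)
d=get_image('side');a=cv2.resize(d['color'][215:265,235:295,::-1],None,fx=6,fy=6,interpolation=cv2.INTER_CUBIC);cv2.imwrite('pics/s7.png',a)
E
```

```text
ft_force: [0.7, 0.4, -0.6]
grip_width: 0.0852
gripper_force: 0.0
t 9.82 pos [ 612.8 -183.7   75.4] yaw -14.31 tilt [-0.2   0.11] grip 85.2 0.0 F [ 0.7  0.4 -0.6]
need cm [-15.53   6.85   2.46] turn 0.81
```

View pics/s7.png

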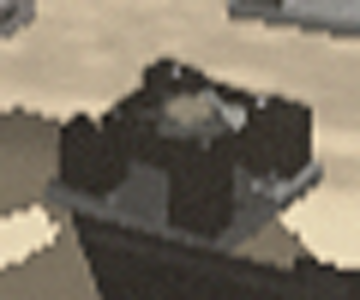

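The fan is flat between its four posts (hub 190,110). On to the heat sink.

```bash
python3 -m handwheel '-1.5 0.7 1 0 0 0 1; -3.5 1.6 2.5 0 0 0.4 1; -6 2.7 2.5 0 0 0.8 1; -8.5 3.8 2.5 0 0 0.8 1; -11 4.9 2.5 0 0 0.8 1; -13.5 6 2.5 0 0 0.8 1; -15 6.6 2.5 0 0 0.8 1; -15.5 6.85 2.5 0 0 0.8 1'|tail -3
python3 -m handwheel '0 0 0 0 0 0 1; 0 0 -1 0 0 0 1; 0 0 -2 0 0 0 1; 0 0 -3 0 0 0 1; 0 0 -4 0 0 0 0.8; 0 0 -4 0 0 0 0.8; 0 0 -4 0 0 0 0.8'|tail -3
python3 -c "
from h import *
go(457.6,-115.1,-13.5,27)"
```

```text
ft_force: [1.2, -0.4, -0.1]
grip_width: 0.0858
gripper_force: 0.0
ft_force: [-0.3, 1.2, -0.1]
grip_width: 0.0686
gripper_force: 0.0
t 11.12 pos [ 459.5 -116.1   61. ] yaw -13.51 tilt [-0.01  0.01] grip 68.6 0.0 F [-0.3  1.2 -0.1]
need cm [-0.19  0.1  -3.4 ] turn 0.01
```

```bash
python3 -m handwheel '-0.2 0.1 -0.6 0 0 0 0.8; -0.2 0.1 -1.3 0 0 0 0.8; -0.2 0.1 -2 0 0 0 0.8; -0.2 0.1 -2.6 0 0 0 0.8; -0.2 0.1 -3 0 0 0 0.8; -0.2 0.1 -3.3 0 0 0 0.8; -0.2 0.1 -3.4 0 0 0 0.8; -0.2 0.1 -3.4 0 0 0 0.8'|tail -3
python3 -m handwheel '0 0 0 0 0 0 0.7; 0 0 0 0 0 0 0.6; 0 0 0 0 0 0 0.5; 0 0 0 0 0 0 0.45; 0 0 0 0 0 0 0.45; 0 0 0 0 0 0 0.45' 40|tail -3
python3 -c "
from h import *
go(457.6,-115.1,-13.5,27)"
```

```text
ft_force: [-0.5, -0.1, -0.2]
grip_width: 0.0681
gripper_force: 0.0
ft_force: [-0.9, -0.2, 5.9]
grip_width: 0.0527
gripper_force: 41.4
t 12.28 pos [ 456.9 -114.7   27.8] yaw -13.5 tilt [ 0.05 -0.03] grip 52.7 41.4 F [-0.9 -0.2  5.9]
need cm [ 0.07 -0.04 -0.08] turn 0.0
```

```bash
python3 -m handwheel '0 0 0.2 0 0 0 0.45; 0 0 0.6 0 0 0 0.45; 0 0 1.2 0 0 0 0.45; 0 0 2 0 0 0 0.45; 0 0 3 0 0 0 0.45; 0 0 4.2 0 0 0 0.45; 0 0 5.4 0 0 0 0.45; 0 0 6 0 0 0 0.45'|tail -3
python3 -m handwheel '1.5 1.2 0 0 0 1 0.45; 3.5 2.7 0 0 0 3 0.45; 6 4.7 0 0 0 5 0.45; 8.5 6.7 0 0 0 7.5 0.45; 11 8.7 0 0 0 10 0.45; 13.5 10.6 0 0 0 12 0.45; 15.5 12.1 0 0 0 13.3 0.45; 16.5 12.9 0 0 0 13.3 0.45'|tail -3
python3 -m handwheel '0 0 0 0 0 0 0.45; 0 0 0 0 0 0 0.45; 0 0 0 0 0 0 0.45; 0 0 0 0 0 0 0.45'|tail -3
python3 -c "
from h import *
go(622,13.9,-0.2,10.8)"
```

```text
ft_force: [0.5, -0.2, -0.8]
grip_width: 0.0529
gripper_force: 42.3
ft_force: [-1.8, -0.6, -2.2]
grip_width: 0.0529
gripper_force: 42.4
ft_force: [-0.1, 0.4, -1.5]
grip_width: 0.0526
gripper_force: 42.4
t 13.95 pos [621.   13.7  87.3] yaw -0.26 tilt [-0.03 -0.  ] grip 52.6 42.4 F [-0.1  0.4 -1.5]
need cm [ 0.1   0.02 -7.65] turn 0.06
```

The weight reads 1.4 N, so only the sink is in hand. Lowering.

```bash
python3 -m handwheel '0.1 0 -0.7 0 0 0 0.45; 0.1 0 -2 0 0 0 0.45; 0.1 0 -3.3 0 0 0 0.45; 0.1 0 -4.5 0 0 0 0.45; 0.1 0 -5.3 0 0 0 0.45; 0.1 0 -5.8 0 0 0 0.45; 0.1 0 -6 0 0 0 0.45; 0.1 0 -6 0 0 0 0.45'|tail -3
python3 -m handwheel '0 0 -0.3 0 0 0 0.45; 0 0 -0.6 0 0 0 0.45; 0 0 -0.9 0 0 0 0.45; 0 0 -1.2 0 0 0 0.45; 0 0 -1.5 0 0 0 0.45; 0 0 -1.6 0 0 0 0.45; 0 0 -1.6 0 0 0 0.45'|tail -3
python3 -c "
from h import *
go(622,13.9,-0.2,8.8)"
```

```text
ft_force: [0.2, 0.4, -1.5]
grip_width: 0.0527
gripper_force: 42.4
ft_force: [0.0, -0.3, -2.5]
grip_width: 0.0525
gripper_force: 42.4
t 15.2 pos [622.5  14.4  10.8] yaw -0.2 tilt [-0.04  0.  ] grip 52.5 42.4 F [ 0.  -0.3 -2.5]
need cm [-0.05 -0.05 -0.2 ] turn 0.0
```

```bash
python3 -m handwheel '0 0 -0.1 0 0 0 0.45; 0 0 -0.2 0 0 0 0.45; 0 0 -0.25 0 0 0 0.45; 0 0 -0.3 0 0 0 0.45; 0 0 -0.3 0 0 0 0.45'|tail -3
python3 -c "
from h import *
go(622,13.9,-0.2,8.8)"
```

```text
ft_force: [-2.1, -0.1, 4.2]
grip_width: 0.052
gripper_force: 43.0
t 15.62 pos [622.7  14.4   8.9] yaw -0.2 tilt [ 0.03 -0.01] grip 52.0 43.0 F [-2.1 -0.1  4.2]
need cm [-0.07 -0.05 -0.01] turn -0.0
```

Contact at the predicted height. Releasing and returning for the board.

```bash
python3 -m handwheel '0 0 0.1 0 0 0 0.6; 0 0 0.1 0 0 0 0.7; 0 0 0.1 0 0 0 0.8; 0 0 0.1 0 0 0 0.8; 0 0 0.1 0 0 0 0.8; 0 0 1.5 0 0 0 0.85; 0 0 4 0 0 0 1; 0 0 7 0 0 0 1'|tail -3
python3 -m handwheel '-1.5 -1.2 1 0 0 -1 1; -3.5 -2.7 1 0 0 -3 1; -6 -4.7 1 0 0 -5 1; -8.5 -6.7 1 0 0 -7.5 1; -11 -8.7 1 0 0 -10 1; -13.5 -10.6 1 0 0 -12 1; -15.5 -12.1 1 0 0 -13.3 1; -16.5 -12.9 1 0 0 -13.3 1'|tail -3
python3 -m handwheel '0 0 0 0 0 0 1; 0 0 -1 0 0 0 1; 0 0 -2.5 0 0 0 1; 0 0 -4 0 0 0 1; 0 0 -4.5 0 0 0 1; 0 0 -4.5 0 0 0 1; 0 0 -4.5 0 0 0 1'|tail -3
python3 -c "
from h import *
go(457.4,-115.1,-13.5,6)"
```

```text
ft_force: [0.8, 0.4, -0.2]
grip_width: 0.0857
gripper_force: 0.0
ft_force: [0.4, 0.2, -0.4]
grip_width: 0.0851
gripper_force: 0.0
ft_force: [-0.0, -0.2, 0.7]
grip_width: 0.0852
gripper_force: 0.0
t 17.53 pos [ 458.2 -114.4   43.5] yaw -13.47 tilt [ 0.01 -0.  ] grip 85.2 0.0 F [-0.  -0.2  0.7]
need cm [-0.08 -0.07 -3.75] turn -0.03
```

```bash
python3 -m handwheel '-0.1 -0.1 -0.7 0 0 0 0.9; -0.1 -0.1 -1.5 0 0 0 0.9; -0.1 -0.1 -2.3 0 0 0 0.9; -0.1 -0.1 -3 0 0 0 0.88; -0.1 -0.1 -3.4 0 0 0 0.88; -0.1 -0.1 -3.7 0 0 0 0.88; -0.1 -0.1 -3.7 0 0 0 0.88; -0.1 -0.1 -3.7 0 0 0 0.88'|tail -3
python3 - <<'E'
from h import *
go(457.4,-115.1,-13.5,6)
d=get_image('side');crop(d,195,165,325,265,6,'pics/s8.png')
E
```

```text
ft_force: [0.2, -0.0, 0.0]
grip_width: 0.0751
gripper_force: 0.0
t 18.2 pos [ 456.7 -115.6    6.2] yaw -13.5 tilt [-0.  0.] grip 75.1 0.0 F [ 0.2 -0.   0. ]
need cm [ 0.07  0.05 -0.02] turn 0.0
```

View pics/s8.png

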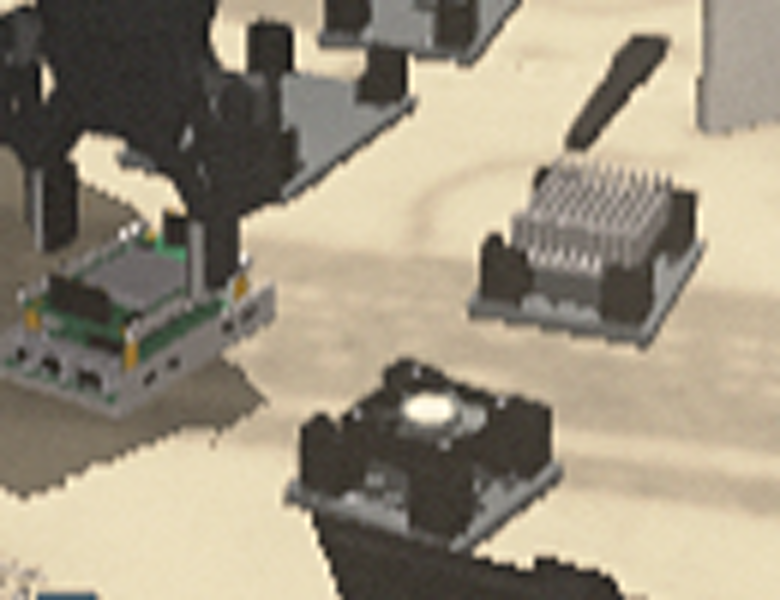

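Fan and sink both sit flat in their nests. The fingers straddle the board (tips 213,292 and 55,250); checking tip height.

Run:
```python
from h import *
d=get_image('side')
for P in([.4975,-.1254],[.4159,-.1058]):
    for z in(.02,.03,.04): print(z,(px(d,[*P,z])-[195,165])*6)
```

```text
0.02 [211.67773299 328.62262615]
0.03 [211.57007894 307.43504727]
0.04 [211.46170427 286.10564018]
0.02 [ 56.68677943 276.57840598]
0.03 [ 56.08349405 255.94858745]
0.04 [ 55.47630904 235.18541772]
```

```bash
python3 -m handwheel '0.05 0.05 -0.2 0 0 0 0.88; 0.05 0.05 -0.4 0 0 0 0.8; 0.05 0.05 -0.4 0 0 0 0.75; 0.05 0.05 -0.4 0 0 0 0.65; 0.05 0.05 -0.4 0 0 0 0.55; 0.05 0.05 -0.4 0 0 0 0.5; 0.05 0.05 -0.4 0 0 0 0.5; 0.05 0.05 -0.4 0 0 0 0.5' 40|tail -3
python3 -c "
from h import *
go(457.4,-115.1,-13.5,6)"
```

```text
ft_force: [-0.8, 1.6, 5.4]
grip_width: 0.0591
gripper_force: 42.4
t 18.97 pos [ 457.1 -115.1    2.5] yaw -13.5 tilt [ 0. -0.] grip 59.1 42.4 F [-0.8  1.6  5.4]
need cm [ 0.03 -0.    0.35] turn 0.0
```

Gripped at 59 mm on the rails. Lifting straight up.

```bash
python3 -m handwheel '0 0 0.2 0 0 0 0.5; 0 0 0.5 0 0 0 0.5; 0 0 1 0 0 0 0.5; 0 0 1.7 0 0 0 0.5; 0 0 2.7 0 0 0 0.5; 0 0 4 0 0 0 0.5; 0 0 5.4 0 0 0 0.5; 0 0 6.5 0 0 0 0.5'|tail -3
python3 -m handwheel '0 0 0.5 0 0 0 0.5; 0 0 0.7 0 0 0 0.5; 0 0 0.7 0 0 0 0.5; 0 0 0.7 0 0 0 0.5'|tail -3
python3 -c "
from h import *
go(445,298,3.3,-1.5)"
```

```text
ft_force: [1.0, 0.5, -0.5]
grip_width: 0.0584
gripper_force: 43.1
ft_force: [0.4, -0.1, -0.1]
grip_width: 0.0588
gripper_force: 43.1
t 19.97 pos [ 456.9 -115.    73.9] yaw -13.5 tilt [-0.04  0.02] grip 58.8 43.1 F [ 0.4 -0.1 -0.1]
need cm [-1.19 41.3  -7.54] turn 16.8
```

```bash
python3 -m handwheel '0 1 0 0 0 0.4 0.5; 0 3 0 0 0 1 0.5; 0 5.5 0 0 0 2 0.5; -0.2 8.5 0 0 0 3 0.5; -0.3 11.5 0 0 0 4.4 0.5; -0.4 14.5 0 0 0 5.8 0.5; -0.5 17.5 0 0 0 7 0.5; -0.6 20.5 0 0 0 8.4 0.5'|tail -3
python3 -m handwheel '-0.1 3 0 0 0 1.2 0.5; -0.2 6 0 0 0 2.4 0.5; -0.3 9 0 0 0 3.6 0.5; -0.4 12 0 0 0 4.8 0.5; -0.5 15 0 0 0 6 0.5; -0.6 17.7 0 0 0 7.2 0.5; -0.6 19.8 0 0 0 8.4 0.5; -0.6 20.8 0 0 0 8.4 0.5'|tail -3
python3 -m handwheel '0 0 0 0 0 0 0.5; 0 0 0 0 0 0 0.5; 0 0 0 0 0 0 0.5; 0 0 0 0 0 0 0.5'|tail -3
python3 -c "
from h import *
go(445,298,3.3,-1.5)"
```

```text
ft_force: [-0.1, -0.2, -0.6]
grip_width: 0.0588
gripper_force: 43.1
ft_force: [-0.2, -0.1, -2.2]
grip_width: 0.0587
gripper_force: 43.1
ft_force: [0.2, -0.3, -1.5]
grip_width: 0.0587
gripper_force: 43.1
t 21.63 pos [445.2 296.8  74.1] yaw 3.2 tilt [-0.03 -0.02] grip 58.7 43.1 F [ 0.2 -0.3 -1.5]
need cm [-0.02  0.12 -7.56] turn 0.1
```

```bash
python3 -m handwheel '0 0.1 -0.7 0 0 0.1 0.5; 0 0.1 -2 0 0 0.1 0.5; 0 0.1 -3.3 0 0 0.1 0.5; 0 0.1 -4.5 0 0 0.1 0.5; 0 0.1 -5.2 0 0 0.1 0.5; 0 0.1 -5.6 0 0 0.1 0.5; 0 0.1 -5.8 0 0 0.1 0.5; 0 0.1 -5.8 0 0 0.1 0.5'|tail -3
python3 -m handwheel '0 0 -0.3 0 0 0 0.5; 0 0 -0.6 0 0 0 0.5; 0 0 -0.9 0 0 0 0.5; 0 0 -1.2 0 0 0 0.5; 0 0 -1.5 0 0 0 0.5; 0 0 -1.7 0 0 0 0.5; 0 0 -1.7 0 0 0 0.5'|tail -3
python3 -c "
from h import *
go(445,298,3.3,-3.5)"
```

```text
ft_force: [-0.4, 0.3, -0.9]
grip_width: 0.0586
gripper_force: 43.1
ft_force: [1.1, 0.7, -1.0]
grip_width: 0.0586
gripper_force: 43.1
t 22.88 pos [444.9 298.8  -1.2] yaw 3.4 tilt [-0.04 -0.02] grip 58.6 43.1 F [ 1.1  0.7 -1. ]
need cm [ 0.01 -0.08 -0.23] turn -0.1
```

```bash
python3 -m handwheel '0 0 -0.1 0 0 0 0.5; 0 0 -0.2 0 0 0 0.5; 0 0 -0.25 0 0 0 0.5; 0 0 -0.3 0 0 0 0.5; 0 0 -0.3 0 0 0 0.5'|tail -3
python3 -c "
from h import *
go(445,298,3.3,-3.5)"
```

```text
ft_force: [-1.4, -0.6, 3.2]
grip_width: 0.0588
gripper_force: 43.4
t 23.3 pos [445.2 298.9  -3.5] yaw 3.4 tilt [0.01 0.  ] grip 58.8 43.4 F [-1.4 -0.6  3.2]
need cm [-0.02 -0.09 -0.  ] turn -0.1
```

Seated at the predicted height. Releasing, then refitting the carrier from above while the arm is out of the way.

```bash
python3 -m handwheel '0 0 0.1 0 0 0 0.65; 0 0 0.1 0 0 0 0.75; 0 0 0.1 0 0 0 0.88; 0 0 0.1 0 0 0 0.88; 0 0 0.1 0 0 0 0.88; 0 0 1.5 0 0 0 0.9; 0 0 4 0 0 0 1; 0 0 7 0 0 0 1'|tail -3
python3 - <<'E'
from h import *
go(457.4,-115.1,-13.5,60)
o=np.load('top.npy').astype(float);d=get_image('top');c=d['color']
# carrier outline before/after: non-beige mask world min-area rect at z=.018
for im in(o.astype(np.uint8),c):
    k=cv2.GaussianBlur(im,(0,0),.7).astype(int)
    m=(k[:,:,0]-k[:,:,2]<22).astype(np.uint8);m[:190]=0;m[240:]=0;m[:,:258]=0;m[:,312:]=0
    n,l,st,ce=cv2.connectedComponentsWithStats(m);i=1+np.argmax(st[1:,4]);ys,xs=np.where(l==i)
    W=np.array([w(d,x,y,.018)[:2] for x,y in zip(xs,ys)],np.float32)*1000
    print(st[i],cv2.minAreaRect(W))
crop(d,258,190,312,240,1,'pics/c_new.png')
cv2.imwrite('pics/fin0.png',c[:,:,::-1])
E
```

```text
ft_force: [0.4, 0.3, -0.0]
grip_width: 0.0851
gripper_force: 0.0
t 23.97 pos [444.3 298.5  65.8] yaw 3.39 tilt [-0.2  -0.08] grip 85.1 0.0 F [ 0.4  0.3 -0. ]
need cm [  1.31 -41.36  -0.58] turn -16.89
[266 193  41  30 868] ((458.4084167480469, -114.45481872558594), (116.00764465332031, 70.73391723632812), 76.65862274169922)
[266 193  40  30 837] ((458.48876953125, -114.17839813232422), (115.42349243164062, 70.71304321289062), 77.19842529296875)
```

The carrier hasn't moved. Going back to it.

```bash
python3 -m handwheel '0 -1 1 0 0 -0.4 1; 0 -3 2 0 0 -1 1; 0 -5.5 2 0 0 -2 1; 0.2 -8.5 2 0 0 -3 1; 0.3 -11.5 2 0 0 -4.4 1; 0.4 -14.5 2 0 0 -5.8 1; 0.5 -17.5 2 0 0 -7 1; 0.6 -20.5 2 0 0 -8.4 1'|tail -1
python3 -m handwheel '0.1 -3 0 0 0 -1.2 1; 0.2 -6 0 0 0 -2.4 1; 0.3 -9 0 0 0 -3.6 1; 0.4 -12 0 0 0 -4.8 1; 0.5 -15 0 0 0 -6 1; 0.6 -17.7 0 0 0 -7.2 1; 0.6 -19.8 0 0 0 -8.4 1; 0.6 -20.8 0 0 0 -8.4 1'|tail -1
python3 -m handwheel '0 0 0 0 0 0 1; 0 0 -1 0 0 0 1; 0 0 -2.5 0 0 0 1; 0 0 -4 0 0 0 1; 0 0 -4.5 0 0 0 1; 0 0 -4.5 0 0 0 1; 0 0 -4.5 0 0 0 1'|tail -1
python3 -c "
from h import *
go(457.4,-115.1,-13.5,-16)"
```

```text
gripper_force: 0.0
gripper_force: 0.0
gripper_force: 0.0
t 25.93 pos [ 457.2 -113.5   41.5] yaw -13.34 tilt [-0.01  0.01] grip 85.4 0.0 F [-0.3 -0.1  0.5]
need cm [ 0.02 -0.16 -5.75] turn -0.16
```

```bash
python3 -m handwheel '0 -0.1 -0.7 0 0 -0.1 1; 0 -0.15 -2 0 0 -0.1 1; 0 -0.15 -3.2 0 0 -0.1 1; 0 -0.15 -4.2 0 0 -0.1 1; 0 -0.15 -4.7 0 0 -0.1 1; 0 -0.15 -5 0 0 -0.1 1; 0 -0.15 -5 0 0 -0.1 1; 0 -0.15 -5 0 0 -0.1 1'|tail -3
python3 -m handwheel '0 0 -0.3 0 0 0 0.95; 0 0 -0.6 0 0 0 0.9; 0 0 -0.6 0 0 0 0.85; 0 0 -0.6 0 0 0 0.8; 0 0 -0.6 0 0 0 0.7; 0 0 -0.6 0 0 0 0.6; 0 0 -0.6 0 0 0 0.6; 0 0 -0.6 0 0 0 0.6' 50|tail -3
python3 -c "
from h import *
go(457.4,-115.1,-13.5,-16)"
```

```text
ft_force: [0.4, -1.1, -0.1]
grip_width: 0.0855
gripper_force: 0.0
ft_force: [-1.2, 0.7, 6.9]
grip_width: 0.0638
gripper_force: 53.7
t 27.27 pos [ 457.4 -115.7  -14.2] yaw -13.5 tilt [ 0.05 -0.03] grip 63.8 53.7 F [-1.2  0.7  6.9]
need cm [ 0.    0.06 -0.18] turn -0.0
```

```bash
python3 -m handwheel '0 0 0.2 0 0 0 0.6; 0 0 0.6 0 0 0 0.6; 0 0 1.2 0 0 0 0.6; 0 0 2 0 0 0 0.6; 0 0 3 0 0 0 0.6; 0 0 4.2 0 0 0 0.6; 0 0 5.4 0 0 0 0.6; 0 0 6.5 0 0 0 0.6'|tail -3
python3 -m handwheel '0 1 0.2 0 0 0.4 0.6; -0.3 2.5 0.4 0 0 1 0.6; -0.6 4.5 0.5 0 0 1.6 0.6; -0.9 6.5 0.5 0 0 2 0.6; -1.2 9 0.5 0 0 2.4 0.6; -1.5 11.5 0.5 0 0 3 0.6; -1.8 14 0.5 0 0 3.6 0.6; -2.1 16.5 0.5 0 0 4.2 0.6'|tail -3
python3 -m handwheel '-0.3 2.2 0 0 0 0.6 0.6; -0.6 4.4 0 0 0 1.2 0.6; -0.8 5.8 0 0 0 1.2 0.6; -0.9 6.5 0 0 0 1.2 0.6; -0.9 6.5 0 0 0 1.2 0.6; -0.9 6.5 0 0 0 1.2 0.6; -0.9 6.5 0 0 0 1.2 0.6'|tail -3
python3 -c "
from h import *
go(427.6,114.6,-8.1,9.8)"
```

```text
ft_force: [-0.3, 0.1, -2.3]
grip_width: 0.0642
gripper_force: 55.5
ft_force: [0.6, 0.3, -1.9]
grip_width: 0.0637
gripper_force: 55.5
ft_force: [0.5, 0.1, -2.3]
grip_width: 0.0638
gripper_force: 55.5
t 29.18 pos [427.3 113.8  55.2] yaw -8.13 tilt [ 0.   -0.01] grip 63.8 55.5 F [ 0.5  0.1 -2.3]
need cm [ 0.03  0.08 -4.54] turn 0.03
```

```bash
python3 -m handwheel '0 0.05 -0.5 0 0 0 0.6; 0 0.05 -1.2 0 0 0 0.6; 0 0.05 -2 0 0 0 0.6; 0 0.05 -2.6 0 0 0 0.6; 0 0.05 -3 0 0 0 0.6; 0 0.05 -3.1 0 0 0 0.6; 0 0.05 -3.1 0 0 0 0.6'|tail -3
python3 -m handwheel '0 0 -0.3 0 0 0 0.6; 0 0 -0.6 0 0 0 0.6; 0 0 -0.8 0 0 0 0.6; 0 0 -1 0 0 0 0.6; 0 0 -1.2 0 0 0 0.6; 0 0 -1.3 0 0 0 0.6; 0 0 -1.3 0 0 0 0.6'|tail -3
python3 -c "
from h import *
go(427.6,114.6,-8.1,7.8)"
```

```text
ft_force: [0.8, -0.6, -1.7]
grip_width: 0.0641
gripper_force: 55.5
ft_force: [-0.1, -0.2, -2.2]
grip_width: 0.0636
gripper_force: 55.5
t 30.35 pos [427.1 114.9  11. ] yaw -8.1 tilt [-0.02  0.  ] grip 63.6 55.5 F [-0.1 -0.2 -2.2]
need cm [ 0.05 -0.03 -0.32] turn 0.0
```

```bash
python3 -m handwheel '0 0 -0.1 0 0 0 0.6; 0 0 -0.2 0 0 0 0.6; 0 0 -0.3 0 0 0 0.6; 0 0 -0.35 0 0 0 0.6; 0 0 -0.4 0 0 0 0.6; 0 0 -0.4 0 0 0 0.6'|tail -3
python3 -c "
from h import *
go(427.6,114.6,-8.1,7.8)"
```

```text
ft_force: [-2.9, 0.3, 8.6]
grip_width: 0.0643
gripper_force: 56.7
t 30.85 pos [427.2 114.9   7.8] yaw -8.1 tilt [ 0.03 -0.  ] grip 64.3 56.7 F [-2.9  0.3  8.6]
need cm [ 0.04 -0.03 -0.  ] turn -0.0
```

Seated at the predicted height. Releasing and clearing for the final look.

```bash
python3 -m handwheel '0 0 0.15 0 0 0 0.75; 0 0 0.15 0 0 0 0.85; 0 0 0.15 0 0 0 1; 0 0 0.15 0 0 0 1; 0 0 0.15 0 0 0 1; 0 0 1.5 0 0 0 1; 0 0 4 0 0 0 1; 0 0 7 0 0 0 1'|tail -3
python3 -m handwheel '0 0 3 0 0 0 1; 0 -1 6 0 0 0 1; 0 -3 9 0 0 0 1; 0 -6 12 0 0 0 1; 0 -10 12 0 0 0 1; 0 -14 12 0 0 0 1; 0 -18 12 0 0 0 1; 0 -22 12 0 0 0 1'|tail -1
python3 -m handwheel '0 -3 0 0 0 0 1; 0 -6 0 0 0 0 1; 0 -9 0 0 0 0 1; 0 -11 0 0 0 0 1; 0 -12 0 0 0 0 1; 0 -12 0 0 0 0 1;0 -12 0 0 0 0 1;0 -12 0 0 0 0 1'|tail -1
python3 - <<'E'
from h import *
go(0,0,0)
t=get_image('top');s=get_image('side')
A=cv2.resize(t['color'][130:250,125:325,::-1],None,fx=2.3,fy=2.3,interpolation=cv2.INTER_CUBIC)
B=cv2.resize(s['color'][145:265,230:330,::-1],None,fx=4.5,fy=4.5,interpolation=cv2.INTER_CUBIC)
T=cv2.resize(t['color'][190:250,125:245,::-1],None,fx=2.8,fy=2.8,interpolation=cv2.INTER_CUBIC)
I=np.zeros((600,800,3),np.uint8);I[:276,:460]=A[:276,:460][:,:340] if 0 else A[:276,:460];I[280:280+168,:336]=T
I[:540,350:800]=B
I[:276,:350]=A[:276,:350]
cv2.imwrite('pics/end.png',I)
E
```

```text
ft_force: [0.7, -0.1, 0.3]
grip_width: 0.0853
gripper_force: 0.0
gripper_force: 0.0
gripper_force: 0.0
t 32.85 pos [ 427.1 -223.8  197.2] yaw -8.04 tilt [-0.01  0.03] grip 85.6 0.0 F [ 1.1  0.9 -0.1]
need cm [-42.71  22.38   0.  ] turn 8.04
```

View pics/end.png

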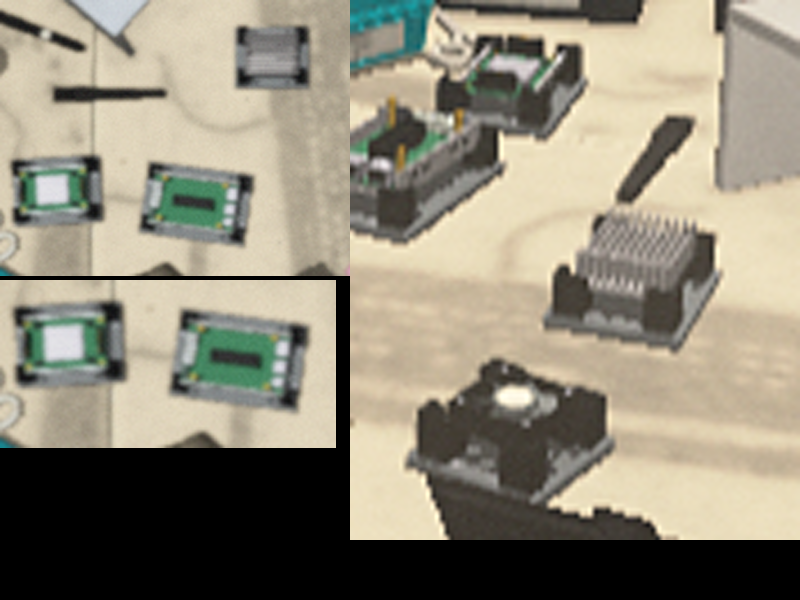

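The composite shows all four parts level between their posts: board (top inset 57,190), carrier (198,202), sink (272,57) and fan (side 515,400). The brush is where it lay. Handing in.

```bash
python3 -c "
from rig import env
print(env.close_job())"
```

```text
the job is handed in; nothing more can be done
None
```

I took the stack apart in order and seated the fan, heat sink, processor board and carrier in their own nests. All four looked flat in the last pictures; the job took about 33 s and is handed in. The brush looked unmoved; I never went near the screwdriver but didn't check it at the end.

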